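Hang the caps pail on the bench hooks

ROBOT

A 7-joint arm with a two-finger parallel gripper is mounted at the origin on a cart in front of the work surface, level with it; the furniture and walls round the work are solid. World frame = base frame: x ahead of the robot, y to its left, z up, the work surface at z = 0. Lengths are in m, angles in rad, forces in N, time in s.
With the tool pointing down it reaches from about 0.35 to 0.9 m from the base axis. Payload 8.1 kg.
Tool frame: the origin (TCP) lies at the very end of the fingers, on their centre line; the grasp point (between the pads) lies 19 mm behind it; x points along the fingers, y is the direction in which the jaws open and shut, and the axes are right-handed (so a half turn about x gives the same grasp; the last joint's range is limited). The gripper opens to 92 mm and grips with 3 to 60 N. Pads are 19 mm wide; open, the fingers measure 130 mm over their backs; the gripper's body (75 mm by 190 mm) begins 47 mm behind the grasp point.
Start: joints at [-1.29, 0.434, 0.025, 1.573, -0.012, 1.134, -0.075], TCP at [0.234, 0.58, 0.227] pointing down, gripper open.
Joint ranges: [-2.62, 2.62], [-0.44, 2.09], [-1.27, 1.32], [0.08, 2.57], [-1.32, 4.46], [0.12, 2], [-2.74, 2.74]. Speed limits (rad/s): [2.22, 2.22, 3.01, 3.01, 3.14, 3.14, 3.14].

INTERFACE

Orientations are given as a rotation vector (axis times angle).
In Python, from cell import arm gives the robot as it stands.
- The arm moves only by the tool servo_tool, never from a script. Its argument "plan" is a list of rows, each a list of 2 entries, a list of its own where there are three numbers: the shift along the world's x, y, z in cm, then the turn, a rotation vector about the world's x, y, z in degrees. A call has 1 to 12 rows; each row is the pose to reach, as a shift and turn from the pose measured when the call began; what a row does not reach only later rows make up. A row lasts 1/10 s, in which the tool goes at most 50 mm and 8.59 degrees, less where a joint would pass 70% of its speed; a pose out of reach is approached as far as the arm can. A call with a gripper value outside its range is refused whole. "grip" is the opening, from 0 (shut) to 1 (fully open), set as the call begins (left out, the last holds). The fingers move at their own pace and stop on an object; "squeeze" is the grip in N (left out, the last holds). Time passes only in rows, so rows that repeat a pose let the fingers close. It gives the time, the measured TCP pose, the force and the opening at its end, in the units of the state.
- arm.observe(): the state, without advancing time (a new reading comes with each control period).
- arm.get_image(name): name is "scene" or "top" or "wrist"; returns a dict with "frame" (420x560x3 uint8, blue, green, red), "fx", "fy", "cx", "cy" (pixels), "position" and "rotation" of the camera in the world. Camera axes: x right, y down, z forward; pixel columns grow to the right and rows downward; lengths in m; the calibration is good to about 2 mm. A picture is of the moment at which its call begins. There is no depth.
- arm.sign_off(): hands the job in, once; it reports no verdict.
Trained networks look in a picture, given as the dict that the camera call returned (one of the last four; its "shot" number tells which), for a name from the list of things; names that differ only in an ending like _2 or _b are one class to them, and where a whole thing is asked for, a point or a joint stands for the part that bears it (a point fixed in the world has none). Each returns a list of dicts, best first, with "score" (0 to 1); they miss things now and then, are a little off and sometimes report something else, mostly with a low value. They report only what shows in the picture. A call takes as long as a camera call.
- arm.search_frame(picture, query): "at" ([column, row] in pixels, amid what is visible of it).
- arm.trace(picture, query): "pixels" (420x560 bool, what is visible of it) and "at" ([column, row] in pixels, amid what is visible of it).
The state is a dict: "clock": time; "joints": joint angles; "dq": joint speeds; "joint_efforts": joint torques, N m; "position": TCP position; "ee_rot": TCP orientation; "force": force on the tool from outside, world axes, zero at the start; "ft_torque": the same for the moment, N m; "width": opening from 0.0 (shut) to 1.0 (fully open).
Only numpy, scipy, OpenCV 4.12 (cv2) and the standard library are available. Lean on these libraries where they do the work, as an engineer would, in place of code of your own. Each camera call takes 0.05 s, during which the arm holds its last target.

TASK

Hang the small white pail of orange caps on the two hooks of the bench stand. Raise its flat-lying bail upright while the pail still stands on the table, then lift the pail by the bail and lay the bail's black grip over both hooks, so that the pail hangs freely and level; do not tip the caps out, and leave the empty pail where it is.

Things in the scene. Friction and masses are not known exactly. Their poses are not given: they have to be found in the camera images.
- caps_pail: White round pail holding orange caps, 0.25 to 0.5 kg, 78 mm high, rim 100 mm across. Origin: centre of its underside, z up. Its wire bail turns freely on ears at z = 68 mm; the pivot line is parallel to y through the pail's centre line. At the start the bail lies flat at that height, pointing to -x; it swings up and over (180 degrees) and falls if let go.
- caps_grip (a point): Middle of that bail's grip: a straight black round bar, 12 mm thick, 100 mm long along this point's y, 105 mm from the pivot line; it is a sleeve that turns easily on the wire. Side wires 120 mm apart run from its ends to the ears. Flat, the bar is 68 mm above the table, 50 mm clear of the rim; upright, it is 173 mm above the pail's underside.
- hook_seat (a point): Midpoint of the fixed stand's two hooks, at seat-top height, 220 mm up; x points back to the posts. Hooks: 9 mm bars along x at y = +-35 mm, seats level from x = -20 to 28 mm, tips turned up 20 mm at x = -34; posts at x = 80 end 20 mm above the seat. Enter from -x above the tips, hooks passing under the grip and over the pail. A hung grip's middle is 6 mm above this point, along y.
- empty_pail: A like white pail with its own bail and black grip, but empty: a bystander. Origin: centre of its underside.

How it is judged:
By the outcome, as a careful person would: the job done as asked, in the order asked, and still so for the second after the job is handed in, with the robot touching nothing.
It also fails if it takes over 53 s, if anything falls off the work surface, if the arm or the gripper's body presses on something with over 40 N, if the wrist force passes 120 N, or if a joint passes its speed limit or range.

## Working session

There is one attempt and no reset: what is moved stays moved. The work goes in short steps, Python scripts to look and compute and a tool call to move; the robot and the scene stay as the last step left them, time stands still between calls to the robot, and variables do not carry over. Pictures are saved under pics/ and viewed, and the job is handed in when it is done.

Besides the shell and the picture viewer there is one more tool, called after "Request:" by a JSON object that holds its "name" and its "arguments". servo_tool: Moves the arm, as the interface text tells. Its arguments: {"type":"object","properties":{"plan":{"type":"array","items":{"type":"array"}},"grip":{"type":"number"},"squeeze":{"type":"number"}},"required":["plan"]}

```bash
ls; mkdir -p pics; python3 - <<'E'
from cell import arm
import cv2
print(arm.observe())
for n in ["scene","top","wrist"]:
    p=arm.get_image(n); cv2.imwrite(f"pics/{n}0.png",p["frame"])
    print(n,p["fx"],p["fy"],p["cx"],p["cy"],p["position"],p["rotation"],p["shot"])
    for q in ["caps_pail","caps_grip","hook_seat","empty_pail"]:
        try: print(q,[(d["at"],round(d["score"],2)) for d in arm.search_frame(p,q)][:3])
        except Exception as e: print(q,e)
print(arm.observe()["clock"])
E
```

```text
pics
{'clock': 0.0, 'joints': array([-1.28957909,  0.43521312,  0.02498092,  1.57409751, -0.01159894,
        1.13398468, -0.07511225]), 'dq': array([-0.00059811,  0.0008412 , -0.0001983 ,  0.00095806, -0.0002044 ,
        0.00053437, -0.00115155]), 'joint_efforts': array([-3.60808790e-04, -6.67847228e+01,  9.84704643e-01, -3.14456820e+01,
       -6.05943007e-02,  4.27150168e-02,  1.51003110e-04]), 'position': array([0.23390676, 0.5790325 , 0.22595103]), 'ee_rot': array([ 0.29996657,  1.54988452, -0.30241386]), 'force': array([ 0.56965814, -0.15027885, -0.34536852]), 'ft_torque': array([-0.03808547, -0.02615309, -0.01935562]), 'width': 1.0034684054837224}
scene 414.34179561303057 414.34179561303057 283.3218086936472 213.3000916331703 [ 0.04259233 -0.22973855  0.78891082] [-2.13084027  1.34402873 -0.47223575] 1
caps_pail [([390.6, 271.0], 0.84)]
caps_grip [([369.2, 292.5], 0.83)]
hook_seat [([214.5, 182.1], 0.61)]
empty_pail [([276.7, 237.6], 0.87)]
top 404.79324912165174 404.79324912165174 278.28356801249606 203.0928523547959 [ 0.47042988 -0.00335833  1.16334217] [-2.19882032  2.18777217 -0.05904217] 2
caps_pail [([364.6, 197.6], 0.84)]
caps_grip [([352.0, 232.0], 0.87)]
hook_seat [([193.4, 181.2], 0.83)]
empty_pail [([268.8, 209.4], 0.77)]
wrist 327.2705748679798 327.2705748679798 284.44235247291016 208.6555882049498 [0.16822854 0.60615054 0.38410657] [2.41391575 1.62684016 0.21936608] 3
caps_pail []
caps_grip []
hook_seat []
empty_pail []
0.75
```

View pics/scene0.png

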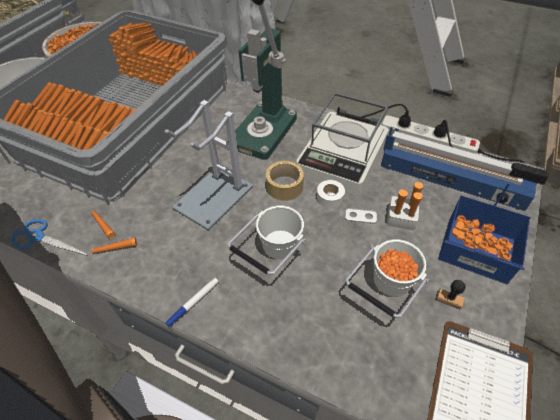

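View pics/top0.png

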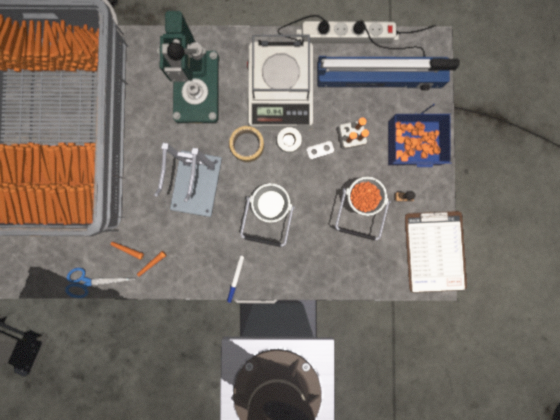

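```bash
cat > h.py <<'E'
import numpy as np, cv2
from scipy.spatial.transform import Rotation as R
def ray(p,uv):
    uv=np.atleast_2d(uv).astype(float)
    d=np.c_[(uv[:,0]-p["cx"])/p["fx"],(uv[:,1]-p["cy"])/p["fy"],np.ones(len(uv))]
    return R.from_rotvec(p["rotation"]).apply(d)
def plane(p,uv,z):
    d=ray(p,uv); o=np.array(p["position"]); return o+d*((z-o[2])/d[:,2])[:,None]
def proj(p,X):
    X=np.atleast_2d(X); c=R.from_rotvec(p["rotation"]).inv().apply(X-np.array(p["position"]))
    return np.c_[p["cx"]+p["fx"]*c[:,0]/c[:,2],p["cy"]+p["fy"]*c[:,1]/c[:,2]]
def tri(ps,uvs):
    A=np.zeros((3,3));b=np.zeros(3)
    for p,uv in zip(ps,uvs):
        d=ray(p,uv)[0]; d/=np.linalg.norm(d); M=np.eye(3)-np.outer(d,d); A+=M;b+=M@np.array(p["position"])
    return np.linalg.solve(A,b)
def crop(p,c,w,h,s,fn):
    u,v=int(c[0]-w//2),int(c[1]-h//2); u=max(u,0);v=max(v,0)
    cv2.imwrite(fn,cv2.resize(p["frame"][v:v+h,u:u+w],None,fx=s,fy=s,interpolation=cv2.INTER_CUBIC)); print(fn,"origin",u,v)
E
python3 - <<'E'
from cell import arm
from h import *
import pickle
ps={}
for n in ["scene","top"]:
    p=arm.get_image(n); ps[n]=p
    for q,z in [("caps_grip",.068),("caps_pail",.078),("empty_pail",.078)]:
        t=arm.trace(p,q)
        if not t: print(n,q,"none");continue
        m=t[0]["pixels"]; vu=np.argwhere(m)[:,::-1]
        P=plane(p,vu,z)[:,:2]; c=P.mean(0); w,V=np.linalg.eigh(np.cov(P.T)); ax=V[:,1]
        s=(P-c)@ax; t2=(P-c)@V[:,0]
        print(n,q,m.sum(),"c",c.round(4),"axis deg",np.degrees(np.arctan2(ax[1],ax[0])).round(1),"len",(s.max()-s.min()).round(3),(t2.max()-t2.min()).round(3),t[0]["score"], "mid",(c+ax*(s.max()+s.min())/2).round(4))
        p[q]=m
pickle.dump(ps,open("ps.pkl","wb"))
crop(ps["scene"],(215,160),130,130,6,"pics/s_hook.png")
crop(ps["top"],(185,180),100,90,7,"pics/t_hook.png")
crop(ps["top"],(362,205),100,90,7,"pics/t_pail.png")
E
```

```text
scene caps_grip 572 c [ 0.4725 -0.2242] axis deg 75.8 len 0.126 0.11 0.64 mid [ 0.4734 -0.2209]
scene caps_pail 2911 c [ 0.5254 -0.2394] axis deg 171.4 len 0.172 0.128 0.81 mid [ 0.5197 -0.2385]
scene empty_pail 2577 c [0.5017 0.0166] axis deg 178.4 len 0.175 0.144 0.75 mid [0.4979 0.0167]
top caps_grip 318 c [ 0.4719 -0.2134] axis deg 67.0 len 0.132 0.115 0.62 mid [ 0.4718 -0.2136]
top caps_pail 1649 c [ 0.531  -0.2382] axis deg 164.1 len 0.165 0.129 0.6 mid [ 0.5196 -0.235 ]
top empty_pail 1354 c [0.5184 0.0229] axis deg 156.6 len 0.169 0.124 0.75 mid [0.5001 0.0309]
pics/s_hook.png origin 150 95
pics/t_hook.png origin 135 135
pics/t_pail.png origin 312 160
```

View pics/s_hook.png

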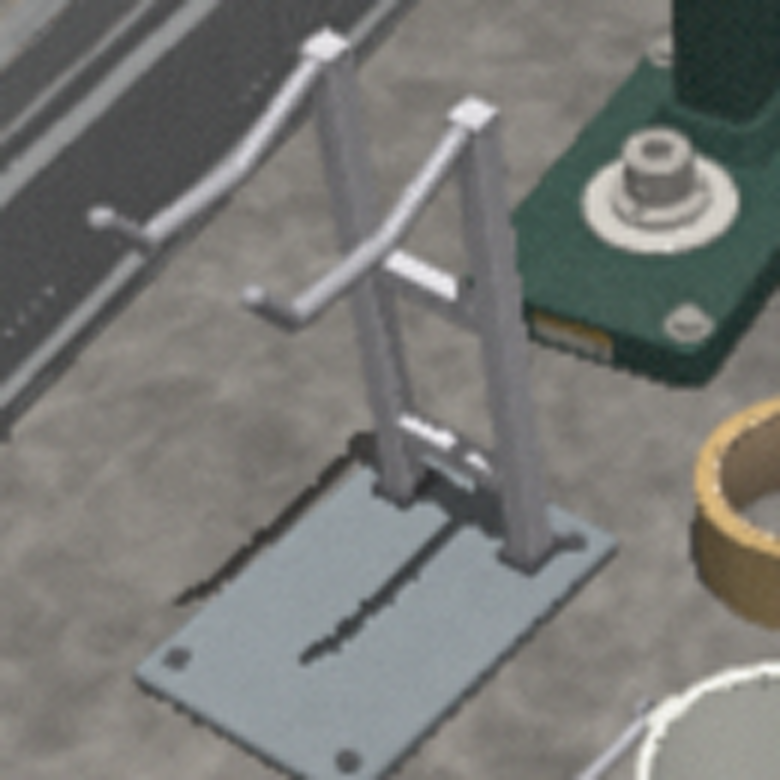

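View pics/t_hook.png

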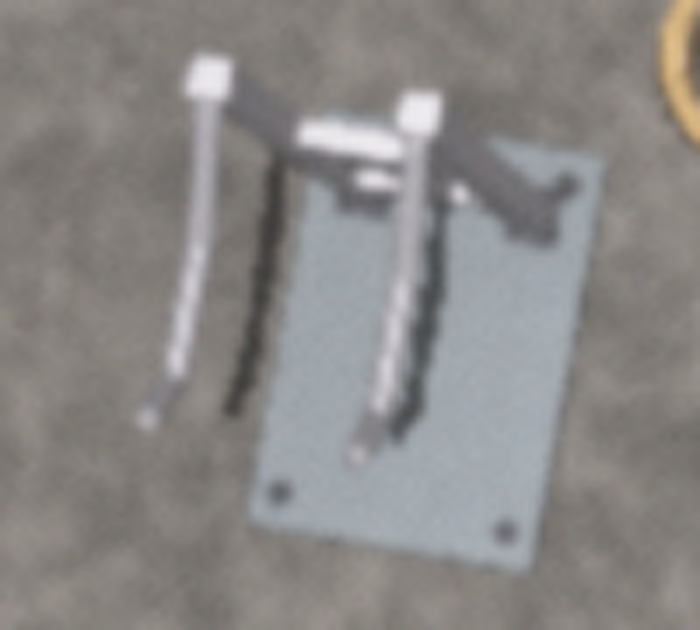

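View pics/t_pail.png

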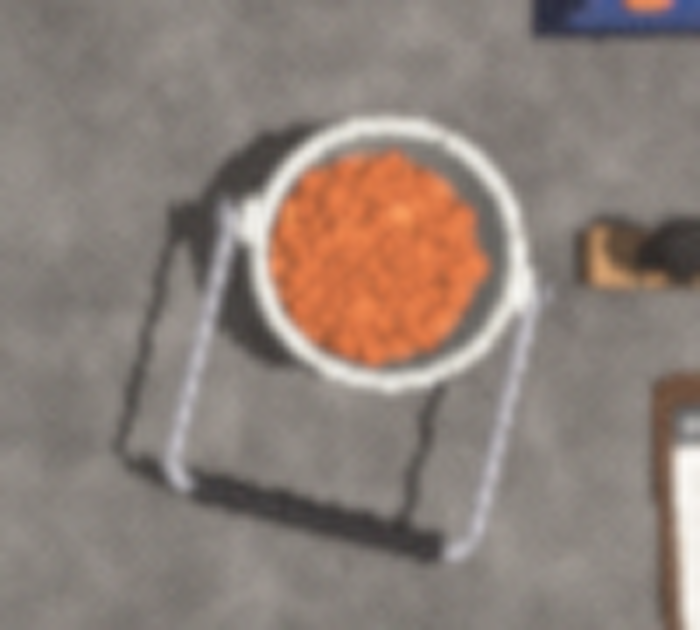

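```bash
python3 - <<'E'
from h import *; import pickle
from scipy.optimize import least_squares
ps=pickle.load(open("ps.pkl","rb")); S,T=ps["scene"],ps["top"]
s=lambda x,y:((x+.5)/6-.5+150,(y+.5)/6-.5+95)
t=lambda x,y:((x+.5)/7-.5+135,(y+.5)/7-.5+135)
pts={"postL":((325,45),(209,78)),"postR":((473,113),(419,114)),"tipL":((100,217),(148,418)),"tipR":((253,297),(358,455)),"corL":((148,236),(174,377)),"corR":((292,318),(383,415))}
X={}
for k,(a,b) in pts.items():
    X[k]=tri([S,T],[s(*a),t(*b)]); e=np.r_[proj(S,X[k])[0]-s(*a),proj(T,X[k])[0]-t(*b)]; print(k,X[k].round(4),e.round(1))
mod={"postL":(.08,.035,.02),"postR":(.08,-.035,.02),"tipL":(-.034,.035,.018),"tipR":(-.034,-.035,.018),"corL":(-.029,.035,-.0045),"corR":(-.029,-.035,-.0045)}
def f(q,full=False):
    c,sn=np.cos(q[2]),np.sin(q[2]); r=[]
    for k,m in mod.items():
        P=np.array([q[0]+c*m[0]-sn*m[1],q[1]+sn*m[0]+c*m[1],.22+m[2]])
        a,b=pts[k]; r+=list(proj(S,P)[0]-s(*a))+list(proj(T,P)[0]-t(*b))
    return np.array(r)
r=least_squares(f,[.5,.2,0]); print("hook",r.x.round(4),np.degrees(r.x[2]),r.fun.reshape(-1,4).round(1))
tp=lambda x,y:((x+.5)/7-.5+312,(y+.5)/7-.5+160)
print("rim",plane(T,tp(388,254),.078)); 
e=plane(T,[tp(235,215),tp(535,292)],.068); print("ears",e.mean(0),np.linalg.norm(e[0]-e[1]),np.degrees(np.arctan2(*(e[0]-e[1])[[1,0]])))
g=plane(T,[tp(190,485),tp(443,547)],.068); print("grip",g.mean(0),np.linalg.norm(g[0]-g[1]),np.degrees(np.arctan2(*(g[0]-g[1])[[1,0]])))
crop(S,(385,275),120,110,6,"pics/s_pail.png")
E
```

```text
postL [0.652  0.2594 0.2414] [-0.3 -0.   0.2 -0.1]
postR [0.6404 0.1902 0.2416] [-0.3 -0.   0.2 -0.1]
tipL [0.5399 0.2783 0.2388] [-0.1 -0.   0.  -0. ]
tipR [0.5284 0.2092 0.238 ] [-0.3 -0.   0.2 -0.1]
corL [0.5555 0.2751 0.2198] [-0.4 -0.   0.3 -0.2]
corR [0.5427 0.2062 0.2183] [ 0.1  0.  -0.1  0. ]
hook [ 0.5717  0.2381 -0.1621] -9.28655799055629 [[ 0.7 -0.6  0.3 -1.9]
 [ 0.7 -0.7  0.2 -2. ]
 [ 1.2 -0.8  0.3 -1.7]
 [ 0.9 -1.2  0.3 -1.9]
 [-2.7  3.2 -0.2  2.8]
 [-2.   2.3 -0.7  2.4]]
rim [[ 0.55047714 -0.24062715  0.078     ]]
ears [ 0.55141452 -0.24160713  0.068     ] 0.11966479502243273 75.81291230056813
grip [ 0.44982434 -0.21452282  0.068     ] 0.1001483200639928 76.51896425959765
pics/s_pail.png origin 325 220
```

View pics/s_pail.png

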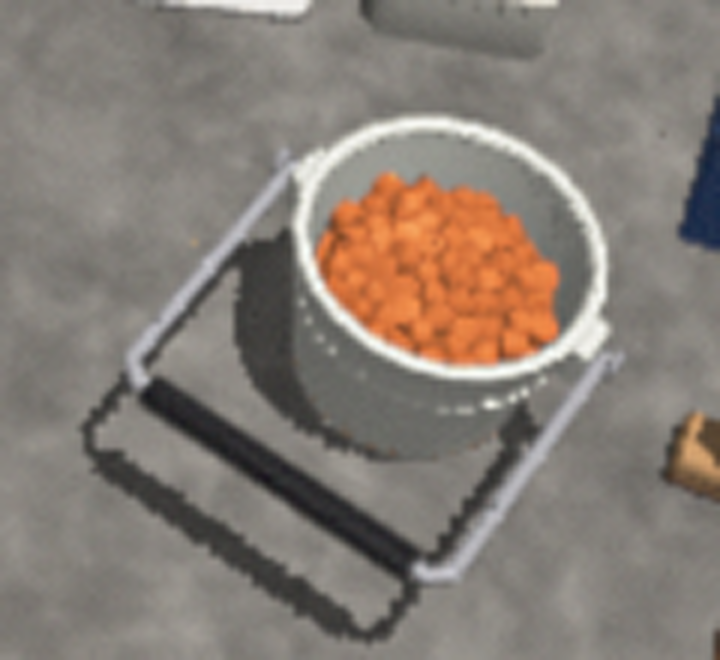

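```bash
python3 - <<'E'
from cell import arm
from h import *
o=arm.observe(); M=R.from_rotvec(o["ee_rot"]).as_matrix(); print(o["position"],M.round(3)); 
print("jaw yaw",np.degrees(np.arctan2(M[1,1],M[0,1])),o["clock"])
E
```

```text
[0.2341004  0.57952638 0.22675696] [[ 0.     0.375  0.927]
 [ 0.     0.927 -0.375]
 [-1.     0.     0.   ]]
jaw yaw 68.00463542897492 1.15
```

Request:
{"name": "servo_tool", "arguments": {"plan": [[[2,-3,1],[0,0,-4]],[[4,-7,2],[0,0,-9]],[[6,-12,3],[0,0,-15]],[[8,-17,3],[0,0,-22]],[[10,-22,3],[0,0,-29]],[[12,-27,3],[0,0,-36]],[[13,-32,3],[0,0,-43]],[[14,-37,3],[0,0,-50]],[[15,-42,3],[0,0,-57]],[[16,-47,3],[0,0,-62]],[[17,-52,2],[0,0,-66]],[[18,-57,1],[0,0,-70]]], "grip": 0.5, "squeeze": 20}}

```text
clock: 2.35
position: [0.4099, 0.0305, 0.2414]
ee_rot: [1.239, 1.191, -1.235]
force: [1.4, 0.7, -0.7]
width: 0.504
```

Request:
{"name": "servo_tool", "arguments": {"plan": [[[1,-4,-0.5],[0,0,-3]],[[2,-9,-1],[0,0,-7]],[[3,-14,-2],[0,0,-10]],[[3.6,-18,-3],[0,0,-13]],[[4,-21.5,-4],[0,0,-14]],[[4,-23.5,-5],[0,0,-14]],[[4,-24.5,-6],[0,0,-14]],[[4,-24.5,-6],[0,0,-14]]]}}

```text
clock: 3.15
position: [0.4489, -0.2159, 0.1806]
ee_rot: [1.416, 1.061, -1.415]
force: [0.2, -0.0, 0.8]
width: 0.5
```

```bash
python3 - <<'E'
from cell import arm
from h import *
o=arm.observe(); M=R.from_rotvec(o["ee_rot"]).as_matrix(); print(o["position"])
print("jaw yaw",np.degrees(np.arctan2(M[1,1],M[0,1])),M[:,0],o["clock"],o["joints"])
p=arm.get_image("wrist"); cv2.imwrite("pics/w1.png",p["frame"])
# where bar projected
y=np.radians(-14);c=np.array([.450,-.2145,.068]);ay=np.array([-np.sin(y),np.cos(y),0])
for s in(-.05,0,.05): print(proj(p,c+s*ay))
E
```

```text
[ 0.44893973 -0.21593156  0.18057675]
jaw yaw -16.305497335681547 [ 5.19202380e-04  2.03164634e-04 -9.99999845e-01] 3.15 [-0.2279926   0.32226799  0.73404968  1.97956393 -0.26717649  0.93597557
  0.35611059]
[[287.18499139 257.67655573]]
[[284.89817953 203.42576553]]
[[282.38394265 143.77969682]]
```

View pics/w1.png

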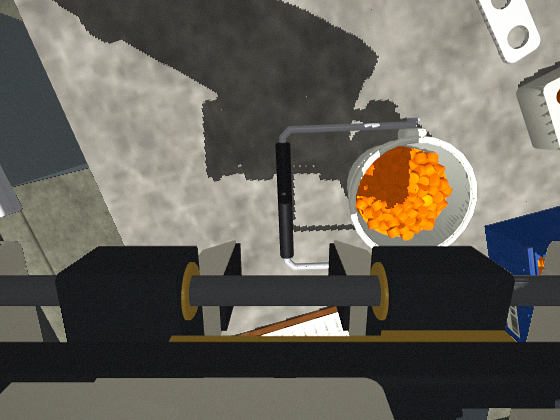

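Request:
{"name": "servo_tool", "arguments": {"plan": [[[0.1,0.1,-2],[0,0,2]],[[0.1,0.1,-5],[0,0,2]],[[0.1,0.1,-8],[0,0,2]],[[0.1,0.1,-10.5],[0,0,2]],[[0.1,0.1,-12],[0,0,2]],[[0.1,0.1,-13],[0,0,2]],[[0.1,0.1,-13],[0,0,2]],[[0.1,0.1,-13],[0,0,2]]]}}

```text
clock: 4.0
position: [0.451, -0.2136, 0.0519]
ee_rot: [1.391, 1.081, -1.387]
force: [0.2, 0.2, 0.3]
width: 0.501
```

Request:
{"name": "servo_tool", "arguments": {"plan": [[[0,0,0],[0,0,0]],[[0,0,0],[0,0,0]],[[0,0,0],[0,0,0]],[[0,0,0],[0,0,0]],[[0,0,0],[0,0,0]],[[0,0,0],[0,0,0]]], "grip": 0, "squeeze": 25}}

```text
clock: 4.6
position: [0.4508, -0.2135, 0.0519]
ee_rot: [1.391, 1.081, -1.388]
force: [-0.7, 0.2, 2.1]
width: 0.123
```

```bash
python3 - <<'E'
from cell import arm
from h import *
o=arm.observe(); M=R.from_rotvec(o["ee_rot"]).as_matrix(); print(o["position"],o["force"],o["ft_torque"],o["width"])
print("jaw yaw",np.degrees(np.arctan2(M[1,1],M[0,1])),M[:,0],o["clock"])
p=arm.get_image("scene"); crop(p,(385,265),180,150,4,"pics/s2.png")
p=arm.get_image("top"); crop(p,(360,205),110,100,6,"pics/t2.png")
E
```

```text
[ 0.45075372 -0.21352576  0.05189313] [-0.73730416  0.22298136  2.10722664] [ 0.06969501  0.40328891 -0.01055876] 0.12340553010293392
jaw yaw -14.209438502755713 [ 0.00167288  0.00106866 -0.99999803] 4.6
pics/s2.png origin 295 190
pics/t2.png origin 305 155
```

View pics/s2.png

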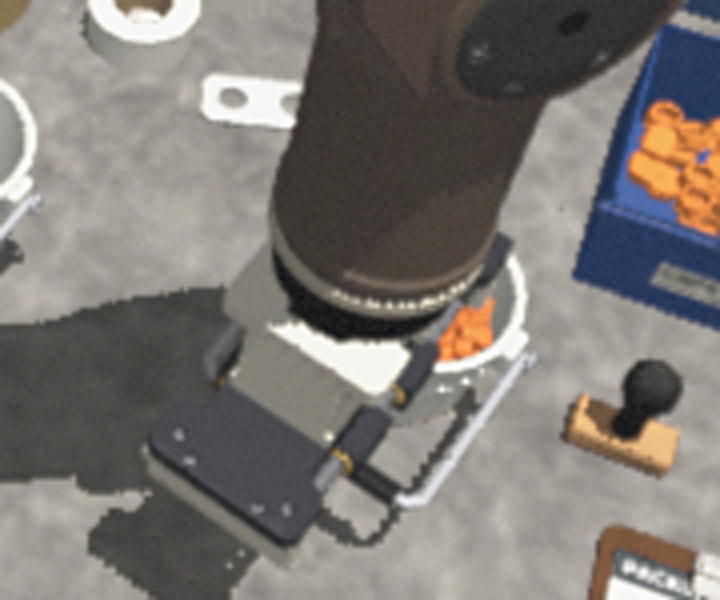

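View pics/t2.png

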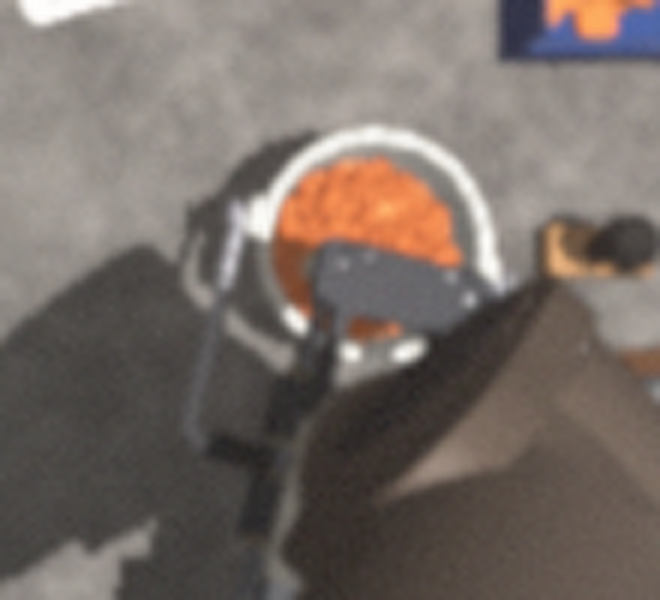

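Request:
{"name": "servo_tool", "arguments": {"plan": [[[0.04,-0.01,0.9],[0,0,0]],[[0.15,-0.04,1.8],[0,0,0]],[[0.35,-0.09,2.7],[0,0,0]],[[0.61,-0.16,3.55],[0,0,0]],[[0.95,-0.25,4.4],[0,0,0]],[[1.36,-0.35,5.2],[0,0,0]],[[1.84,-0.48,6.0],[0,0,0]],[[2.38,-0.62,6.7],[0,0,0]],[[2.98,-0.77,7.35],[0,0,0]],[[3.63,-0.94,8.0],[0,0,0]],[[4.34,-1.12,8.55],[0,0,0]],[[5.08,-1.31,9.0],[0,0,0]]]}}

```text
clock: 5.9
position: [0.5017, -0.2268, 0.1427]
ee_rot: [1.391, 1.082, -1.388]
force: [-7.8, 3.2, 12.7]
width: 0.119
```

```bash
python3 - <<'E'
from cell import arm
from h import *
o=arm.observe(); print(o["position"],o["force"],o["width"],o["clock"])
p=arm.get_image("scene"); crop(p,(385,265),180,150,4,"pics/s3.png")
p=arm.get_image("top"); crop(p,(360,205),110,100,6,"pics/t3.png")
E
```

```text
[ 0.50166055 -0.22682485  0.14273184] [-7.80279323  3.17539491 12.66481904] 0.11939205426318603 5.9
pics/s3.png origin 295 190
pics/t3.png origin 305 155
```

View pics/s3.png

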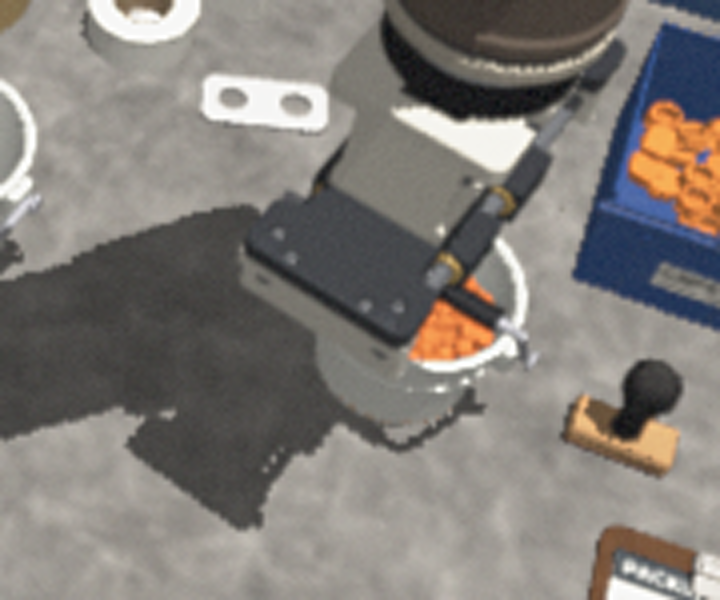

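View pics/t3.png

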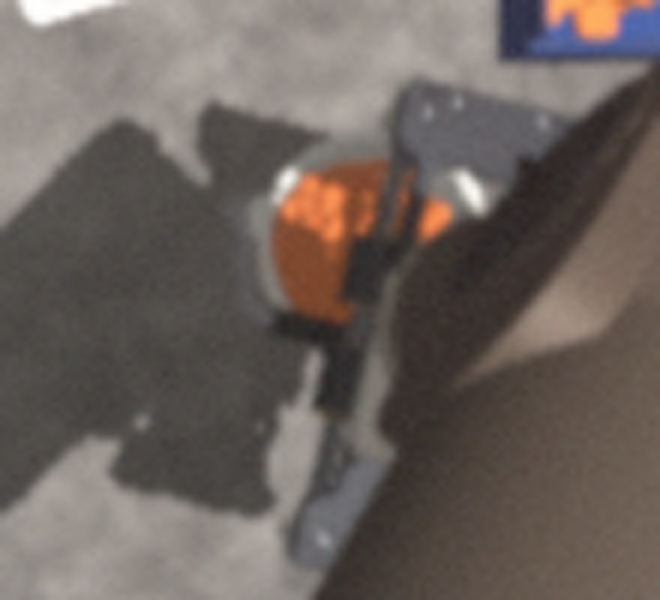

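Request:
{"name": "servo_tool", "arguments": {"plan": [[[-0.05,0.02,0.12],[0,0,0]],[[0.3,-0.08,0.35],[0,0,0]],[[0.7,-0.2,0.55],[0,0,0]],[[1.1,-0.3,0.72],[0,0,0]],[[1.55,-0.41,0.88],[0,0,0]],[[2.0,-0.52,1.02],[0,0,0]],[[2.4,-0.63,1.15],[0,0,0]],[[3.25,-0.86,1.34],[0,0,0]],[[4.15,-1.08,1.46],[0,0,0]],[[4.8,-1.23,1.5],[0,0,0]],[[5.1,-1.31,1.5],[0,0,0]],[[5.1,-1.31,1.5],[0,0,0]]]}}

```text
clock: 7.2
position: [0.554, -0.2403, 0.1581]
ee_rot: [1.391, 1.081, -1.387]
force: [-0.3, 0.5, -4.5]
width: 0.119
```

```bash
python3 - <<'E'
from cell import arm
from h import *
o=arm.observe(); print(o["position"],o["force"],o["ft_torque"],o["width"],o["clock"])
p=arm.get_image("scene"); crop(p,(385,265),180,150,4,"pics/s4.png")
E
```

```text
[ 0.55398476 -0.24025008  0.15808382] [-0.28697914  0.4675934  -4.49523442] [-0.08527583  0.14634513  0.0022583 ] 0.11921506109280304 7.2
pics/s4.png origin 295 190
```

View pics/s4.png

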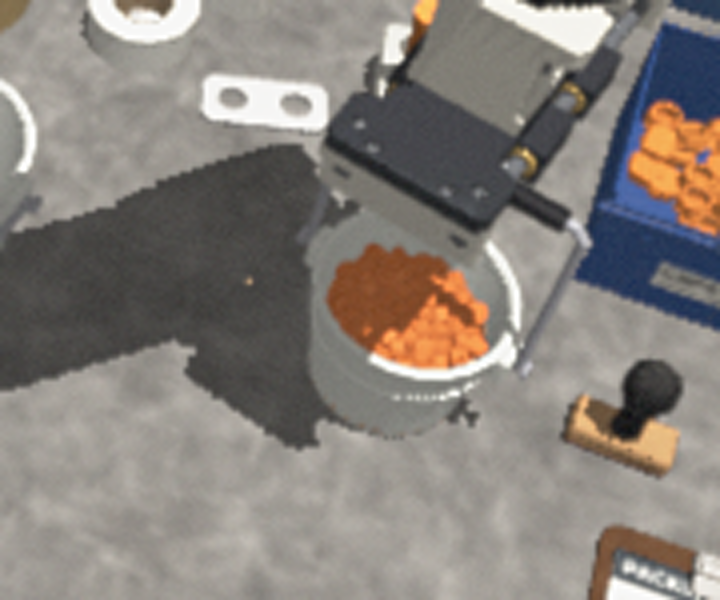

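Request:
{"name": "servo_tool", "arguments": {"plan": [[[0,0,0.3],[0,0,0]],[[0,0,1],[0,0,0]],[[0,0,2],[0,0,0]],[[0,0,3.3],[0,0,0]],[[0,0,4.7],[0,0,0]],[[0,0,6.1],[0,0,0]],[[-0.2,0.2,7.5],[0,0,0]],[[-0.5,0.6,8.9],[0,0,0]],[[-0.9,1.2,10.2],[0,0,0]],[[-1.4,2.0,11.2],[0,0,0]],[[-2.0,3.0,11.8],[0,0,0]],[[-2.6,4.2,12],[0,0,0]]]}}

```text
clock: 8.45
position: [0.5271, -0.1974, 0.2787]
ee_rot: [1.392, 1.081, -1.387]
force: [0.2, 0.1, -4.8]
width: 0.121
```

Request:
{"name": "servo_tool", "arguments": {"plan": [[[-0.6,1.4,0],[0,0,0]],[[-1.2,3.0,0],[0,0,0.5]],[[-1.8,4.8,0],[0,0,1]],[[-2.4,6.8,0],[0,0,1.5]],[[-3.0,8.8,0],[0,0,2]],[[-3.5,10.8,0],[0,0,2.5]],[[-4.0,12.8,0],[0,0,3]],[[-4.5,14.8,0],[0,0,3.5]],[[-4.9,16.8,0],[0,0,4]],[[-5.3,18.8,0],[0,0,4.3]],[[-5.7,20.8,0],[0,0,4.5]],[[-6.0,22.8,0],[0,0,4.5]]]}}

```text
clock: 9.65
position: [0.4656, 0.032, 0.2782]
ee_rot: [1.334, 1.125, -1.33]
force: [-0.1, 0.5, -4.6]
width: 0.12
```

Request:
{"name": "servo_tool", "arguments": {"plan": [[[-0.2,2,0],[0,0,0]],[[-0.3,4,0],[0,0,0]],[[-0.3,6,0],[0,0,0]],[[-0.3,8,0],[0,0,0]],[[-0.3,10,0],[0,0,0]],[[-0.3,12,0],[0,0,0]],[[-0.3,14,0],[0,0,0]],[[-0.3,16,0],[0,0,0]],[[-0.3,18,0],[0,0,0]],[[-0.3,19.8,0],[0,0,0]],[[-0.3,21.2,0],[0,0,0]],[[-0.3,22.2,0],[0,0,0]]]}}

```text
clock: 10.85
position: [0.4621, 0.2553, 0.278]
ee_rot: [1.333, 1.126, -1.33]
force: [0.1, 0.5, -4.0]
width: 0.118
```

```bash
python3 - <<'E'
from cell import arm
from h import *
o=arm.observe(); M=R.from_rotvec(o["ee_rot"]).as_matrix(); print(o["position"],o["force"],o["ft_torque"],o["width"],o["clock"])
print("jaw yaw",np.degrees(np.arctan2(M[1,1],M[0,1])),o["joints"])
p=arm.get_image("scene"); crop(p,(210,180),200,150,4,"pics/s5.png")
p=arm.get_image("top"); crop(p,(180,190),130,100,6,"pics/t5.png")
E
```

```text
[0.46211598 0.25528121 0.27800152] [ 0.05293422  0.50278192 -4.03404527] [-0.11398677  0.0836902   0.0001309 ] 0.11807220752826761 10.85
jaw yaw -9.591885080511446 [-0.98910883  0.23884275  0.4813416   1.76265688 -0.12007986  1.16731074
 -0.63974179]
pics/s5.png origin 110 105
pics/t5.png origin 115 140
```

View pics/s5.png

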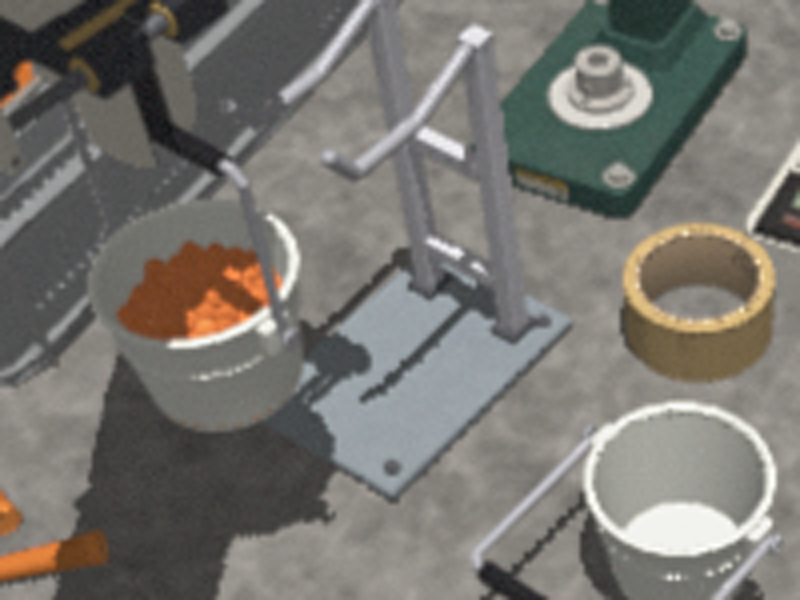

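View pics/t5.png

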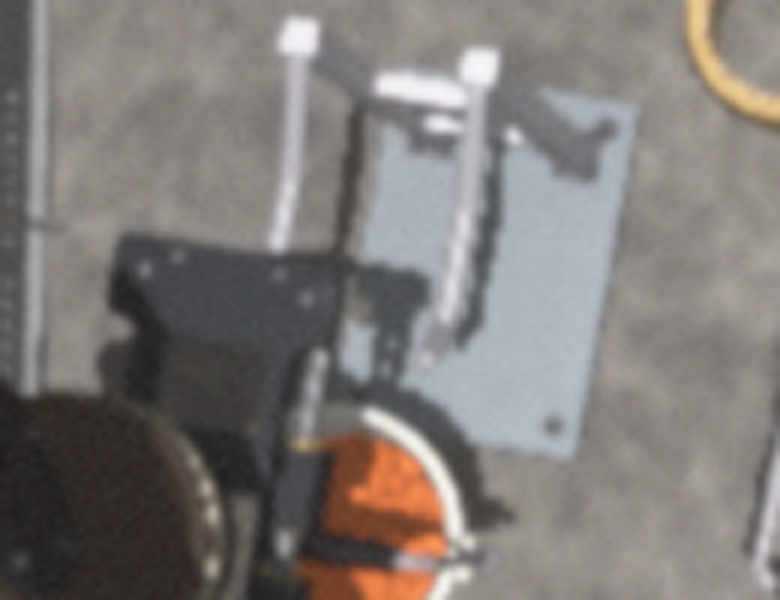

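Request:
{"name": "servo_tool", "arguments": {"plan": [[[0,0,-0.5],[0,0,0]],[[0,0,-1.3],[0,0,0]],[[0.2,0,-2.1],[0,0,0]],[[0.8,-0.13,-2.5],[0,0,0]],[[1.8,-0.3,-2.5],[0,0,0]],[[3.0,-0.49,-2.5],[0,0,0]],[[4.4,-0.72,-2.5],[0,0,0]],[[5.8,-0.95,-2.5],[0,0,0]],[[7.2,-1.18,-2.5],[0,0,0]],[[8.6,-1.41,-2.5],[0,0,0]],[[9.8,-1.61,-2.5],[0,0,0]],[[10.5,-1.72,-2.5],[0,0,0]]]}}

```text
clock: 12.15
position: [0.5686, 0.2377, 0.2528]
ee_rot: [1.333, 1.125, -1.33]
force: [0.5, 0.2, -3.0]
width: 0.123
```

Request:
{"name": "servo_tool", "arguments": {"plan": [[[0.3,-0.05,0],[0,0,0]],[[0.3,-0.05,0],[0,0,0]],[[0.3,-0.05,0],[0,0,0]],[[0.3,-0.05,0],[0,0,0]],[[0.3,-0.05,0],[0,0,0]],[[0.3,-0.05,0],[0,0,0]]]}}

```text
clock: 12.75
position: [0.5714, 0.2374, 0.2529]
ee_rot: [1.333, 1.126, -1.329]
force: [-0.5, -0.3, -3.8]
width: 0.124
```

```bash
python3 - <<'E'
from cell import arm
from h import *
o=arm.observe(); M=R.from_rotvec(o["ee_rot"]).as_matrix(); print(o["position"],o["force"],o["ft_torque"],o["width"],o["clock"])
p=arm.get_image("scene"); crop(p,(210,180),200,150,4,"pics/s6.png")
p=arm.get_image("top"); crop(p,(180,190),130,100,6,"pics/t6.png")
E
```

```text
[0.57139726 0.23741999 0.25294098] [-0.49642838 -0.25577159 -3.79576611] [-0.0701688   0.04572692  0.01894771] 0.1242513165920216 12.75
pics/s6.png origin 110 105
pics/t6.png origin 115 140
```

View pics/s6.png

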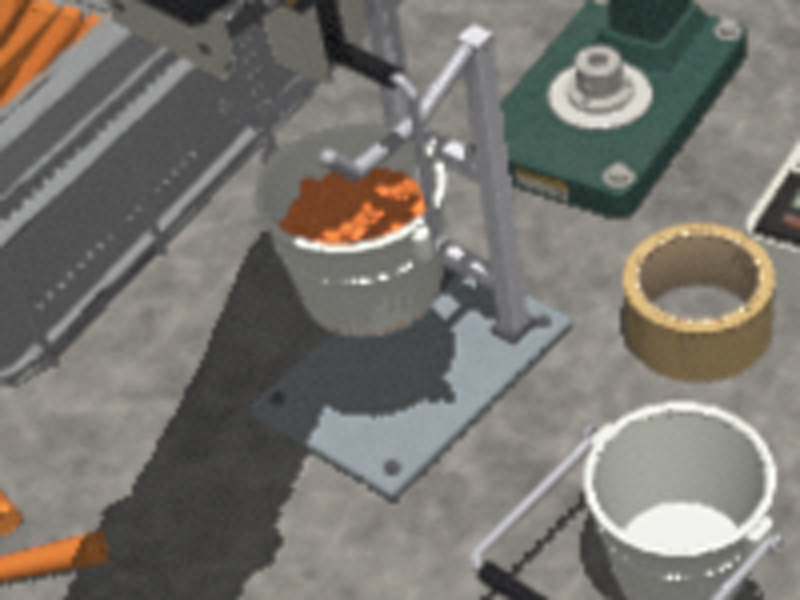

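View pics/t6.png

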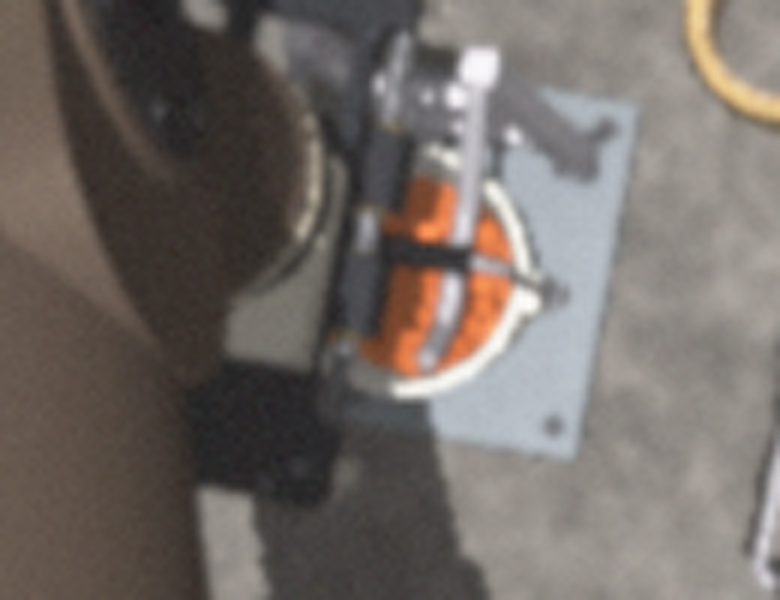

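Request:
{"name": "servo_tool", "arguments": {"plan": [[[0,0,-0.4],[0,0,0]],[[0,0,-1],[0,0,0]],[[0,0,-1.6],[0,0,0]],[[0,0,-2.2],[0,0,0]],[[0,0,-2.7],[0,0,0]],[[0,0,-3.1],[0,0,0]],[[0,0,-3.4],[0,0,0]],[[0,0,-3.6],[0,0,0]],[[0,0,-3.8],[0,0,0]],[[0,0,-3.8],[0,0,0]]]}}

```text
clock: 13.85
position: [0.5715, 0.2373, 0.2148]
ee_rot: [1.333, 1.125, -1.33]
force: [0.5, 0.3, -4.8]
width: 0.122
```

Request:
{"name": "servo_tool", "arguments": {"plan": [[[0,0,-0.1],[0,0,0]],[[0,0,-0.2],[0,0,0]],[[0,0,-0.3],[0,0,0]],[[0,0,-0.35],[0,0,0]],[[0,0,-0.4],[0,0,0]],[[0,0,-0.4],[0,0,0]]]}}

```text
clock: 14.45
position: [0.5715, 0.2373, 0.2107]
ee_rot: [1.333, 1.126, -1.33]
force: [0.2, 0.2, -3.9]
width: 0.122
```

Not loaded yet; a few more millimetres.

Request:
{"name": "servo_tool", "arguments": {"plan": [[[0,0,-0.1],[0,0,0]],[[0,0,-0.15],[0,0,0]],[[0,0,-0.2],[0,0,0]],[[0,0,-0.2],[0,0,0]]]}}

```text
clock: 14.85
position: [0.5717, 0.2374, 0.2096]
ee_rot: [1.334, 1.126, -1.329]
force: [-3.3, -0.3, 5.2]
width: 0.123
```

```bash
python3 - <<'E'
from cell import arm
from h import *
o=arm.observe(); print(o["position"],o["force"],o["ft_torque"],o["width"],o["clock"])
p=arm.get_image("scene"); crop(p,(210,180),200,150,4,"pics/s7.png")
E
```

```text
[0.57168924 0.23737995 0.20962808] [-3.32371665 -0.26502793  5.17628652] [-0.29571999  0.73536063 -0.01207151] 0.12332877137660161 14.85
pics/s7.png origin 110 105
```

View pics/s7.png

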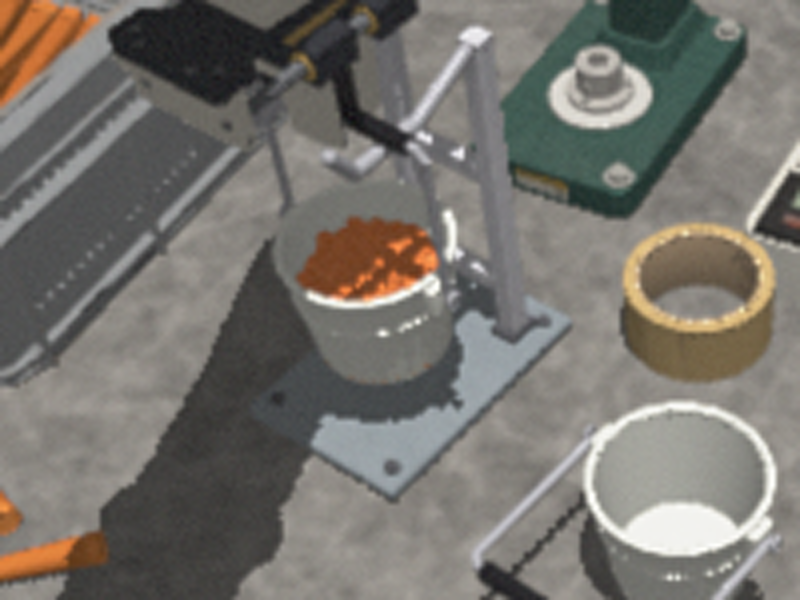

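Request:
{"name": "servo_tool", "arguments": {"plan": [[[-0.1,0,0.1],[0,0,0]],[[-0.1,0,0.1],[0,0,0]],[[-0.1,0,0.1],[0,0,0]]]}}

```text
clock: 15.2
position: [0.5705, 0.2374, 0.2103]
ee_rot: [1.333, 1.126, -1.329]
force: [0.4, 0.3, -4.0]
width: 0.118
```

Request:
{"name": "servo_tool", "arguments": {"plan": [[[0,0,0],[0,0,0]],[[0,0,0],[0,0,0]],[[0,0,0],[0,0,0]],[[0,0,0],[0,0,0]],[[0,0,0],[0,0,0]]], "grip": 0.4}}

```text
clock: 15.7
position: [0.5706, 0.2374, 0.2104]
ee_rot: [1.334, 1.126, -1.329]
force: [-0.2, 1.2, -0.3]
width: 0.399
```

```bash
python3 - <<'E'
from cell import arm
from h import *
o=arm.observe(); print(o["position"],o["force"],o["ft_torque"],o["width"],o["clock"])
p=arm.get_image("scene"); crop(p,(210,180),200,150,4,"pics/s8.png")
p=arm.get_image("top"); crop(p,(180,190),130,100,6,"pics/t8.png")
E
```

```text
[0.57058927 0.23738731 0.21042102] [-0.17139154  1.18926044 -0.30860445] [-0.08525652  0.06986425  0.04293961] 0.39926015802861925 15.7
pics/s8.png origin 110 105
pics/t8.png origin 115 140
```

View pics/s8.png

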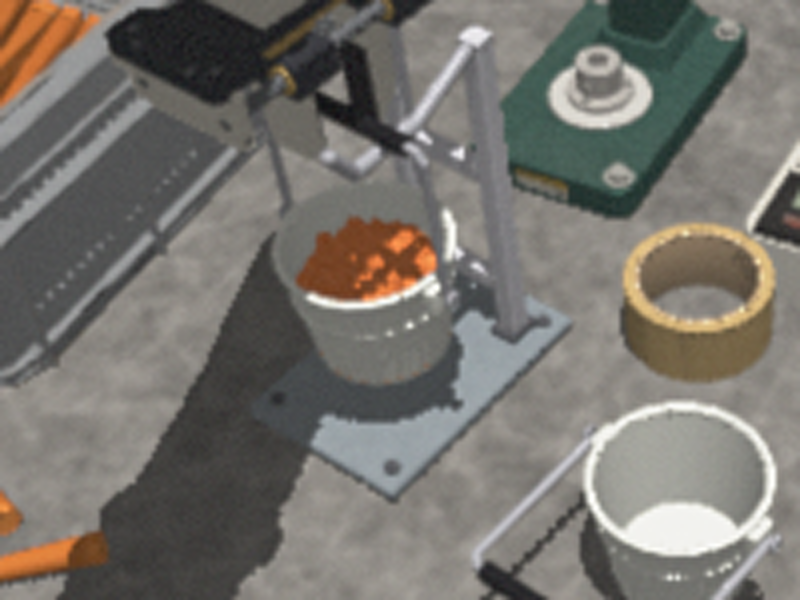

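View pics/t8.png

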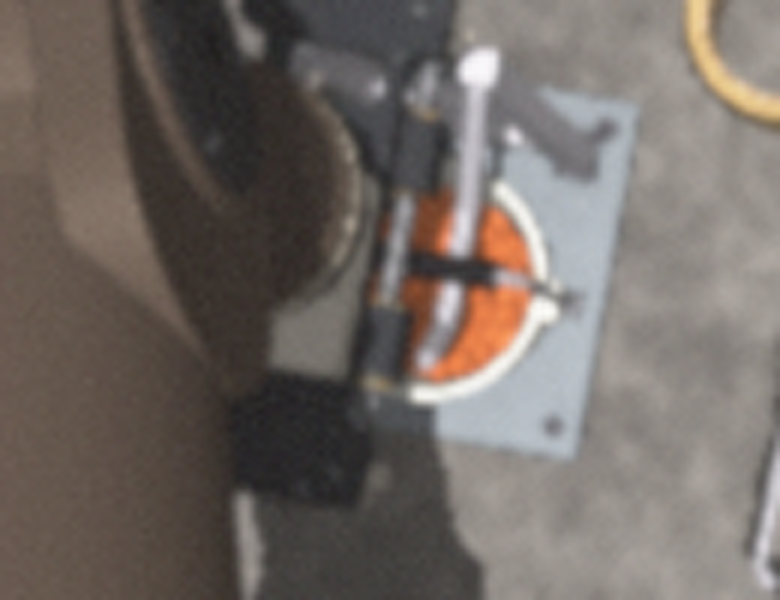

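Request:
{"name": "servo_tool", "arguments": {"plan": [[[0,0,0.3],[0,0,0]],[[0,0,0.8],[0,0,0]],[[0,0,1.5],[0,0,0]],[[0,0,2.3],[0,0,0]],[[0,0,3.2],[0,0,0]],[[0,0,4.4],[0,0,0]],[[0,0,6],[0,0,0]],[[0,0,8],[0,0,0]],[[0,0,10],[0,0,0]],[[0,0,12],[0,0,0]],[[-1,0,13],[0,0,0]],[[-3,0,13],[0,0,0]]]}}

```text
clock: 17.0
position: [0.5412, 0.2371, 0.342]
ee_rot: [1.336, 1.124, -1.327]
force: [-0.5, -0.5, 0.5]
width: 0.401
```

Request:
{"name": "servo_tool", "arguments": {"plan": [[[-3,0,0],[0,0,0]],[[-6,-2,0],[0,0,0]],[[-9,-5,0],[0,0,0]],[[-12,-9,0],[0,0,0]],[[-14,-13,0],[0,0,0]],[[-15,-17,0],[0,0,0]],[[-15,-21,0],[0,0,0]],[[-15,-25,0],[0,0,0]],[[-15,-29,0],[0,0,0]],[[-15,-32,0],[0,0,0]],[[-15,-34,0],[0,0,0]],[[-15,-34,0],[0,0,0]]]}}

```text
clock: 18.2
position: [0.3903, -0.1055, 0.3421]
ee_rot: [1.34, 1.122, -1.33]
force: [0.8, 1.1, -0.5]
width: 0.4
```

```bash
python3 - <<'E'
from cell import arm
from h import *
o=arm.observe(); print(o["position"],o["force"],o["width"],o["clock"])
p=arm.get_image("scene"); crop(p,(210,180),200,150,4,"pics/s9.png"); cv2.imwrite("pics/s9f.png",p["frame"])
p=arm.get_image("top"); crop(p,(180,190),130,100,6,"pics/t9.png")
E
```

```text
[ 0.39029179 -0.10546468  0.34209297] [ 0.84400931  1.07177284 -0.46844867] 0.40008925670484907 18.2
pics/s9.png origin 110 105
pics/t9.png origin 115 140
```

View pics/s9.png

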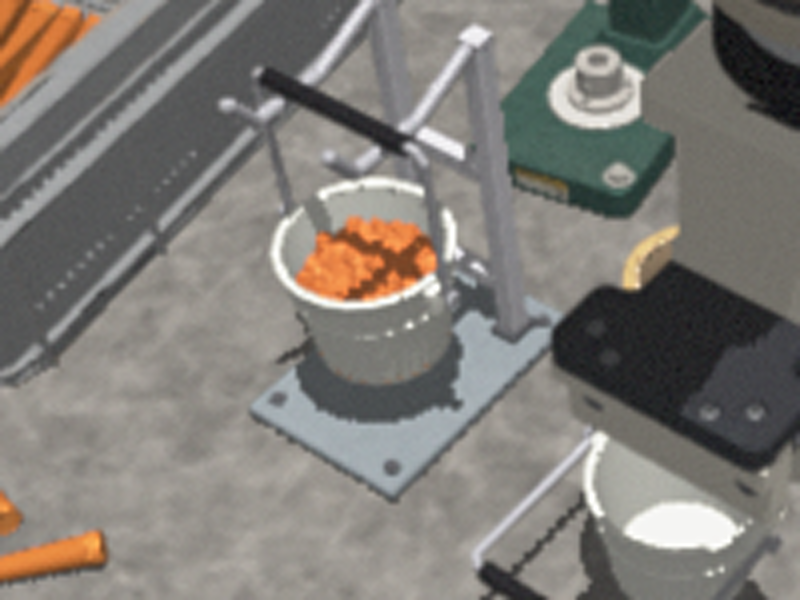

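View pics/t9.png

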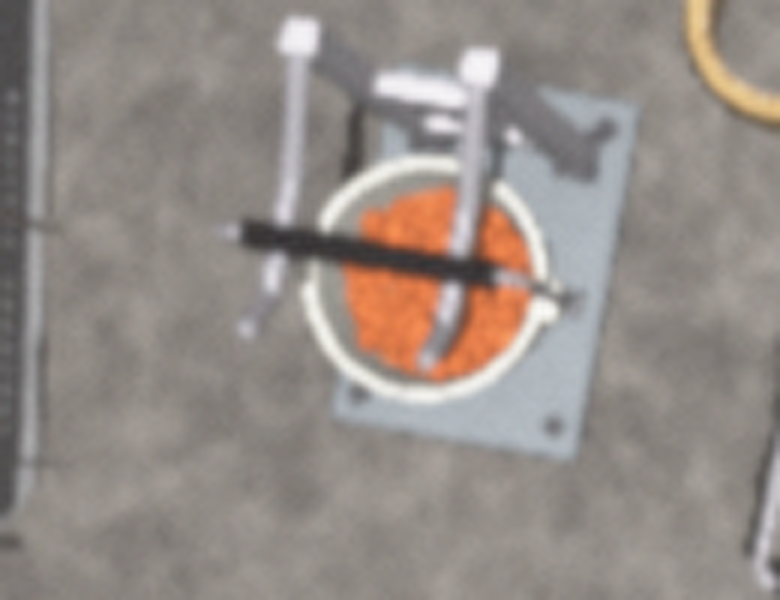

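View pics/s9f.png

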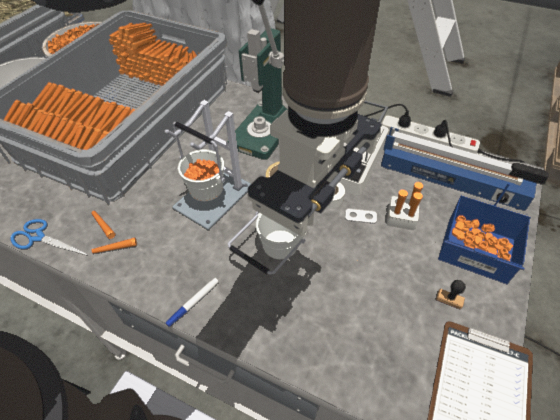

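```bash
python3 - <<'E'
from cell import arm
from h import *
a=arm.get_image("top")["frame"].astype(int)
for i in range(5): f=arm.get_image("top")["frame"].astype(int); print(np.abs(f-a)[140:240,115:245].mean().round(2))
print(arm.observe()["clock"]); print(arm.sign_off())
E
```

```text
1.61
1.6
1.6
1.61
1.6
18.6
the job is handed in; nothing more can be done
None
```

The pail of caps now hangs by its black grip on both hooks. I handed the job in at 18.6 s.

**What I did**
1. I gripped the bail's black bar and swung it up through 90° while the pail stood on the table.
2. I lifted the pail by the bail and carried it round to the front of the stand. I moved it in above the hook tips and lowered the grip onto the seats.
3. I opened the jaws, withdrew straight up and moved the arm clear.

**Last checks**
- **Position:** the scene and top pictures show the grip across both hooks, with the pail hanging level and the caps inside.
- **Steadiness:** six top pictures over about 0.3 s differed only by a constant, noise-level amount, so I saw no swinging. I did not watch for longer than that.
- **Bystander:** the empty pail stands where it was. At hand-in the arm was parked above it, touching nothing.

**Readings that were off**
- **Raising the bail:** my arc was slightly too tight, so the bail pressed on the pail with about 15 N partway up. I eased the rest of the path.
- **End of the swing:** the wrist read about 4.5 N there, so the pail may already have been off the table by a millimetre or so.
- **Setting down:** the wrist read about 6 N, part of it along the hooks. I backed off 1 mm before releasing.

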